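# Blend the beads, then hold the shaker on its third speed

### The arm

A 7-joint arm with a two-finger parallel gripper is mounted at the origin on the work surface. World frame = base frame: x ahead of the robot, y to its left, z up, the work surface at z = 0. Lengths are in m, angles in degrees, forces in N, time in s.
With the tool pointing down it reaches from about 0.35 to 0.775 m from the base axis. Payload 3.1 kg.
Tool frame: the origin (TCP) lies on the centre line of the jaws, within the pads' length; the fingertips stand 17 mm ahead of it and the grasp point (between the pads) lies 2 mm behind it (robot.tip_reach is the distance from the TCP to the fingertips, in m); z points along the fingers, y is the line along which they close (so a half turn about z gives the same grasp; the last joint's range is limited). The gripper opens to 85 mm and grips with 20 to 120 N. Pads are 22 mm wide; open, the fingers measure 114 mm over their backs; the gripper's body (76 mm by 85 mm) begins 54 mm behind the grasp point. The pads swing forward as they close: fully open they stand 13 mm farther back than shut.
Start: joints at [-66.904, 17.813, 0.802, 86.603, -0.252, 75.585, -1.558], TCP at [0.237, 0.497, 0.248] pointing down, gripper open.
Joint ranges: [-154.91, 154.91], [-16.99, 109.72], [-72.82, 74.43], [7.12, 147.25], [-82.49, 262.49], [11.32, 116.49], [-174.64, 174.64]. Speed limits (degrees/s): [159.86, 159.86, 180, 180, 180, 180, 180].

### API

Orientations are given as [roll, pitch, yaw] about the fixed x, y, z axes, in that order (R = Rz(yaw) Ry(pitch) Rx(roll)).
In Python, from station import robot, fingers, vision, workorder, recognise gives the robot as it stands. Calls block until the motion is done:
- robot.move_to(position, orientation): joint-space move of the TCP to a pose.
- robot.line_to(position, orientation=None, velocity=0.15, f_stop=None): straight line of the TCP; orientation=None keeps the orientation; velocity is the mean speed in m/s. With f_stop (N) it stops when the force on the tool has changed by that much, and returns True; else False.
- robot.move_j(angles): joint-space move.
- fingers.gripper_to(opening, force=None): opening from 0.0 (shut) to 1.0 (fully open); force is the grip in N (None keeps the last); returns when the fingers have stopped.
- robot.pause(seconds).
- robot.inverse_kinematics(position, orientation): joint angles nearest the present ones, or None.
- vision.grab_frame(name): name is "scene" or "top" or "wrist"; returns the picture (400x640x3 uint8, red, green, blue); there is no depth.
- vision.calibration(name): a dict with "mtx" (3x3 intrinsics, pixels), "extrinsics" (4x4, takes a point from world to camera coordinates); the wrist camera has in their place "T_tool_cam" (4x4, takes a point from camera to tool coordinates, whose origin is the TCP and whose axes are the flange's). Camera axes: x right, y up, looking along -z (the intrinsics and any distortion apply to the point x, -y, -z); pixel columns grow to the right and rows downward; lengths in m; the calibration is good to about 2 mm. A picture is of the moment at which its call begins: read the wrist's pose just before it. calibration takes no time and is no camera call.
A pose or a line that the arm cannot do raises robot.PlanningError and nothing moves.
- workorder.close_job(): hands the job in; it is judged then, once.
Trained networks look in the newest picture that a camera, given by its name, has taken for a name from the list of things; names that differ only in an ending like _2 or _b are one class to them, and where a whole thing is asked for, a point or a joint stands for the part that bears it (a point fixed in the world has none). Each returns a list of dicts, best first, with "p" (0 to 1); they miss things now and then, are a little off and sometimes report something else, mostly with a low value. They report only what shows in the picture. A call takes as long as a camera call. They do not tell look-alikes from the thing itself.
- recognise(label, camera): "rect" ([centre column, centre row, width, height] in pixels, round what is visible of it).
Readings, each from a call of its own:
- robot.current_time_s(): time.
- robot.current_joint_positions(): joint angles.
- robot.current_dq(): joint speeds.
- robot.current_joint_torque(): joint torques, N m.
- robot.current_tool_pos(): TCP position.
- robot.current_eef_rot(): TCP orientation.
- robot.current_contact_force(): force on the tool from outside, world axes, zero at the start.
- robot.current_torque(): the same for the moment, N m.
- robot.current_finger_gap(): opening from 0.0 (shut) to 1.0 (fully open).
- robot.current_gripper_force(): force on a finger pad.
Only numpy, scipy, OpenCV 4.12 (cv2) and the standard library are available. Lean on these libraries where they do the work, as an engineer would, in place of code of your own. Each camera call takes 0.05 s, during which the arm holds its last target. There are 200 camera calls.

### The job

Blend the two colours of beads in the beaker on the shaker: stir them round with the steel rod, its tip right down among them, for a couple of full turns, and put the rod back in its holder. Then turn the shaker's sprung dial clockwise from off, feeling for the clicks, to the third stop and not past it, and finish still holding the dial there: it flies back if you let go. Keep the beads in the beaker and leave the bottles and jars where they are.

Things in the scene. Friction and masses are not known exactly. Their poses are not given: they have to be found in the camera images.
- dial (a joint): angle of the shaker's dial, rad: 0 at off (its start), growing clockwise from above. Click stops every 0.419: first 0.419, second 0.838, third 1.257, fourth 1.676, fifth 2.094 (last). A spring pulls it back to off from everywhere. Turning takes 0.06 to 0.27 N m, less and less from stop to stop, then 0.14 more at once on reaching each stop: a stop is where it suddenly stiffens.
- dial_grip (a point): on the dial's upright axis, mid-height of its blue grip bar (42 mm long, 12 thick, 28 tall: from 14 mm below to 14 above this point); pinch it across the 12 mm. x runs along the bar to the end with the white pointer line and turns with the dial, z up. Under the bar a black skirt, 48 mm across, 7 high; the deck, 21 mm below, is flat for 55 mm around, dots mark off (red) and the stops (white).
- shaker: the shaker, fixed: white case with a blue band, 230 x 160 mm, deck 50 mm above the table. Origin at the centre of its underside; x points from the dial end to the platform end. The dial's axis is 72 mm from the origin towards -x, the platform's 50 mm towards +x.
- platform (a point): centre of the top of the shaker's round platform (124 mm across, 65 mm above the table), on which the beaker stands between four rubber clamp posts, 30 mm tall, that keep it from sliding (1 to 2 mm play).
- beaker: clear glass beaker, loose, 88 mm outside, 82 mm inside, 85 mm tall, floor 4 mm thick. Origin at the centre of its underside, z up.
- rod: the stirring rod, upright in its holder at the start: a round steel shaft 8 mm thick with a rounded tip, 115 mm long, then a black collar (33 mm across, 6 mm high), then a round blue handle 22 mm across, from 121 to 190 mm above the tip. 90 g. Origin at the tip, z along the rod towards the handle.
- rod_tip (a point): the rod's tip (same point as its origin).
- rod_grip (a point): middle of the rod's blue handle, 155 mm above the tip.
- rod_stand: the rod's holder, fixed: a white tube 135 mm tall on a round steel foot 90 mm across. Origin at the centre of its underside.
- stand_mouth (a point): centre of the holder's mouth, 135 mm above the table. The mouth is a funnel 26 mm wide that narrows within 16 mm to a 16 mm bore, open down to 12 mm above the table. The rod's shaft hangs in it with the collar resting on the rim (rod tip then 20 mm above the table).
- bead0_center (a point): centre of a white ceramic bead, an 18 mm ball of 18 g; eight of them, four white and four pink, lie in one layer on the beaker's floor.
- bead1_center (a point): centre of a white ceramic bead, an 18 mm ball of 18 g; eight of them, four white and four pink, lie in one layer on the beaker's floor.
- bead2_center (a point): centre of a white ceramic bead, an 18 mm ball of 18 g; eight of them, four white and four pink, lie in one layer on the beaker's floor.
- bead3_center (a point): centre of a pink ceramic bead, an 18 mm ball of 18 g; eight of them, four white and four pink, lie in one layer on the beaker's floor.
- bead4_center (a point): centre of a pink ceramic bead, an 18 mm ball of 18 g; eight of them, four white and four pink, lie in one layer on the beaker's floor.
- bead5_center (a point): centre of a pink ceramic bead, an 18 mm ball of 18 g; eight of them, four white and four pink, lie in one layer on the beaker's floor.
- bead6_center (a point): centre of a pink ceramic bead, an 18 mm ball of 18 g; eight of them, four white and four pink, lie in one layer on the beaker's floor.
- bead7_center (a point): centre of a white ceramic bead, an 18 mm ball of 18 g; eight of them, four white and four pink, lie in one layer on the beaker's floor.
- wash_bottle: bystander: white wash bottle with a red cap, 64 mm across, 165 mm tall. Origin at the centre of its underside.
- cream_jar: bystander: low white cream jar, 62 mm across, 52 mm tall. Origin at the centre of its underside.
- amber_jar: bystander: amber glass jar with a black lid, 58 mm across, 70 mm tall. Origin at the centre of its underside.
- pink_jar: bystander: pink jar with a white lid, 54 mm across, 60 mm tall. Origin at the centre of its underside.
Not all that is in view belongs to the job. What is meant by the rod is not orange, and is the larger of those in its own colour.

How it is judged:
By the outcome, as a careful person would: the job done as asked, in the order asked, and still so for the second after the job is handed in, while the arm keeps its last pose, push and grip.
It also fails if it takes over 72 s, if anything falls off the work surface, if the arm or the gripper's body presses on something with over 40 N, if the wrist force passes 120 N, or if a joint passes its speed limit or range.

## Working session

There is one attempt and no reset: what is moved stays moved. The work goes in short steps, each a Python script; the robot and the scene stay as the last script left them, time stands still between calls to the robot, and variables do not carry over. Pictures are saved under pics/ and viewed, at most 12 in all, crops included, and the job is handed in when it is done.

```bash
mkdir -p pics; ls
python3 - <<'E'
from station import robot, fingers, vision, workorder, recognise
import cv2,numpy as np
print(robot.current_time_s())
for c in ["scene","top"]:
    im=vision.grab_frame(c); cv2.imwrite(f"pics/{c}0.png",im[:,:,::-1])
    k=vision.calibration(c); print(c,{a:np.round(b,4).tolist() if not isinstance(b,str) else b for a,b in k.items()})
    for l in ["rod","rod_stand","dial","shaker","beaker","wash_bottle","cream_jar"]:
        print(l,[(np.round(d["rect"]).tolist(),round(d["p"],2)) for d in recognise(l,c)])
print({a:np.round(b,4).tolist() if not isinstance(b,str) else b for a,b in vision.calibration("wrist").items()})
print(robot.current_eef_rot(),robot.current_tool_pos(),robot.tip_reach)
E
```

```text
pics
0.0
scene {'mtx': [[453.7687, 0.0, 320.1409], [0.0, 453.7687, 193.8431], [0.0, 0.0, 1.0]], 'extrinsics': [[0.884, 0.4674, -0.0143, -0.4589], [-0.3814, 0.7383, 0.5563, 0.1385], [0.2705, -0.4863, 0.8309, -1.3477], [0.0, 0.0, 0.0, 1.0]]}
rod [([270.0, 294.0, 16.0, 27.0], 0.89), ([254.0, 254.0, 12.0, 37.0], 0.71), ([236.0, 339.0, 16.0, 19.0], 0.66)]
rod_stand [([276.0, 318.0, 35.0, 43.0], 0.72), ([361.0, 219.0, 143.0, 84.0], 0.5)]
dial [([317.0, 201.0, 20.0, 23.0], 0.74), ([276.0, 320.0, 38.0, 35.0], 0.52)]
shaker [([340.0, 216.0, 103.0, 80.0], 0.56)]
beaker [([364.0, 208.0, 39.0, 50.0], 0.95)]
wash_bottle [([354.0, 122.0, 22.0, 50.0], 0.93)]
cream_jar [([313.0, 112.0, 18.0, 26.0], 0.84)]
top {'mtx': [[365.763, 0.0, 320.1816], [0.0, 365.763, 198.0912], [0.0, 0.0, 1.0]], 'extrinsics': [[0.0128, -0.9998, -0.0177, -0.0288], [0.9952, 0.0111, 0.0973, -0.5483], [-0.097, -0.0189, 0.9951, -1.0323], [0.0, 0.0, 0.0, 1.0]]}
rod [([428.0, 192.0, 15.0, 12.0], 0.77), ([456.0, 208.0, 11.0, 2.0], 0.58), ([398.0, 228.0, 18.0, 11.0], 0.57)]
rod_stand [([418.0, 264.0, 25.0, 22.0], 0.34)]
dial [([313.0, 213.0, 17.0, 18.0], 0.55)]
shaker [([313.0, 168.0, 66.0, 116.0], 0.66)]
beaker [([308.0, 166.0, 34.0, 41.0], 0.73)]
wash_bottle [([214.0, 220.0, 34.0, 21.0], 0.64), ([418.0, 264.0, 28.0, 23.0], 0.59), ([414.0, 197.0, 31.0, 29.0], 0.17)]
cream_jar [([207.0, 276.0, 29.0, 24.0], 0.61)]
{'mtx': [[344.9724, 0.0, 316.7046], [0.0, 344.9724, 203.7303], [0.0, 0.0, 1.0]], 'T_tool_cam': [[0.0003, 0.965, 0.2624, 0.0657], [1.0, -0.0005, 0.0007, -0.0003], [0.0008, 0.2624, -0.965, -0.1257], [0.0, 0.0, 0.0, 1.0]]}
[1.79995513e+02 2.36521235e-03 1.54521888e+02] [0.23662396 0.4965252  0.24833692] 0.017
```

Run:
```python
import cv2
a=cv2.imread("pics/scene0.png")[80:380,180:460]; cv2.imwrite("pics/s1.png",cv2.resize(a,None,fx=2,fy=2,interpolation=cv2.INTER_CUBIC))
a=cv2.imread("pics/top0.png")[80:320,180:500]; cv2.imwrite("pics/t1.png",cv2.resize(a,None,fx=2.5,fy=2.5,interpolation=cv2.INTER_CUBIC))
```

```text
(no output)
```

View pics/s1.png

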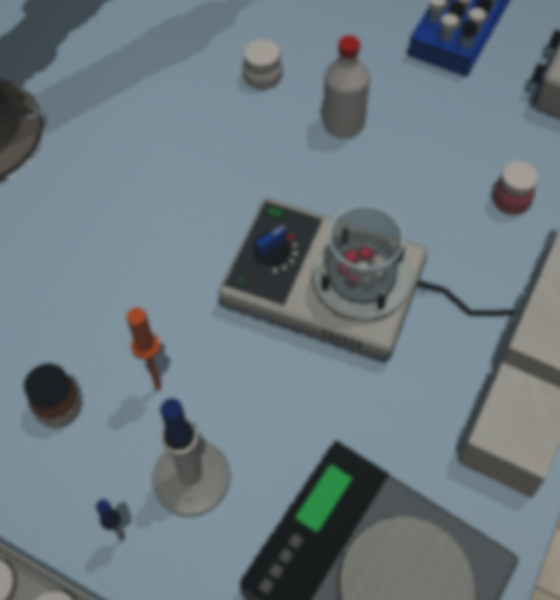

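View pics/t1.png

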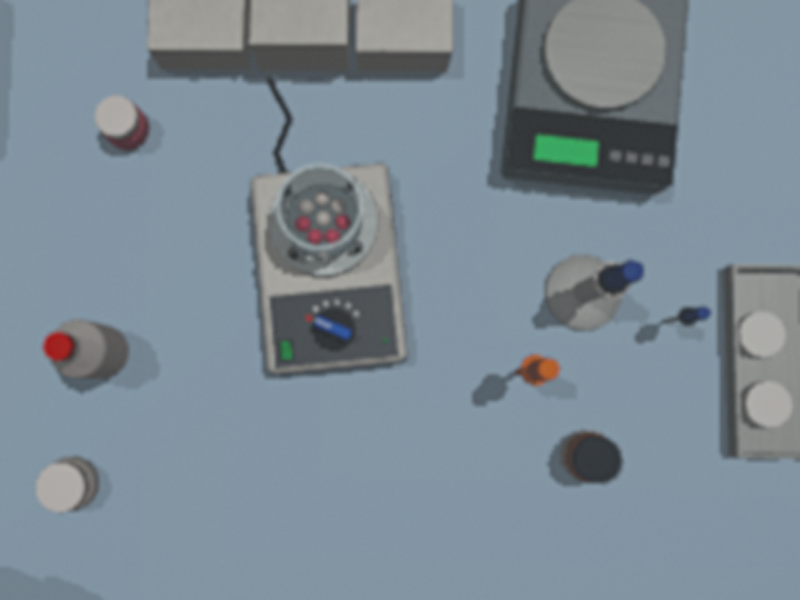

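The rod candidates are: the tall blue-handled one in the holder (scene ~(266,288), top ~(430,190)), an orange one (scene ~(250,248), top ~(395,228)), and a small blue one (scene ~(233,337), top ~(457,206)). By the description it is the blue one in the holder. Other positions in the top picture: dial ~(313,211) with its pointer towards the red dot on the left, beaker ~(308,166). I'll triangulate these, then go there with the wrist camera.

```bash
cat > h.py <<'E'
from station import robot, fingers, vision, workorder, recognise
import cv2,numpy as np
from scipy.spatial.transform import Rotation as Ro
F=np.diag([1,-1,-1.])
def cam(c):
    k=vision.calibration(c)
    if c=="wrist":
        T=np.eye(4);T[:3,:3]=Ro.from_euler('xyz',robot.current_eef_rot(),degrees=True).as_matrix();T[:3,3]=robot.current_tool_pos()
        return k["mtx"],T@k["T_tool_cam"]      # cam->world
    return k["mtx"],np.linalg.inv(k["extrinsics"])
def onz(px,z,C):
    K,M=C; d=M[:3,:3]@F@np.linalg.solve(K,[px[0],px[1],1]); o=M[:3,3]
    return o+d*(z-o[2])/d[2]
def proj(p,C):
    K,M=C; q=K@F@(M[:3,:3].T@(np.asarray(p)-M[:3,3])); return q[:2]/q[2]
def shot(name):
    C=cam("wrist"); im=vision.grab_frame("wrist"); cv2.imwrite(f"pics/{name}.png",im[:,:,::-1])
    np.savez(f"pics/{name}.npz",K=C[0],M=C[1]); return C,im
def load(name):
    d=np.load(f"pics/{name}.npz"); return d["K"],d["M"]
E
python3 - <<'E'
from h import *
S,T=cam("scene"),cam("top")
for n,s,t,z in [("foot",(275.5,319),(413,197),.006),("collar",(270,300),(425,191.6),.138),("handletop",(266,283),(432.8,188.4),.21),("dial",(316,201),(313,211),.075),("wash foot",(352,142),(220,219),.01),("rim",(363,195),(308,163),.15),("amber",(204,272),(417,263),.07),("cap orange",(249,238),(398,227),.12),("pinkjar",(438,165),(227,127),.06),("red dot",(326,199),(303.5,207),.05),("scale",(330,300),(420,150),.06)]:
    print(n,onz(s,z,S).round(3),onz(t,z,T).round(3))
# beaker lookat
for p,o in [((.5,-.2,.32),(180,0,0)),((.5,-.2,.32),(180,0,90)),((.5,-.2,.32),(180,0,154)),((.5,-.2,.32),(180,0,-90)),((.5,-.2,.32),(180,0,180))]:
    q=robot.inverse_kinematics(p,o);print(o,None if q is None else np.round(q))
E
```

```text
foot [ 0.559 -0.295  0.006] [ 0.557 -0.295  0.006]
collar [ 0.562 -0.298  0.138] [ 0.558 -0.295  0.138]
handletop [ 0.558 -0.292  0.21 ] [ 0.557 -0.294  0.21 ]
dial [ 0.511 -0.005  0.075] [ 0.508 -0.004  0.075]
wash foot [0.486 0.263 0.01 ] [0.485 0.272 0.01 ]
rim [0.625 0.019 0.15 ] [0.627 0.008 0.15 ]
amber [ 0.372 -0.293  0.07 ] [ 0.37  -0.288  0.07 ]
cap orange [ 0.437 -0.189  0.12 ] [ 0.466 -0.228  0.12 ]
pinkjar [0.743 0.256 0.06 ] [0.747 0.247 0.06 ]
red dot [0.523 0.027 0.05 ] [0.521 0.024 0.05 ]
scale [ 0.658 -0.215  0.06 ] [ 0.685 -0.303  0.06 ]
(180, 0, 0) [-19.  20.  54.  82. -16.  86. -56.]
(180, 0, 90) [-25.  23.  65.  82. -21.  88.  39.]
(180, 0, 154) [-24.  23.  64.  82. -20.  88. 103.]
(180, 0, -90) [ -25.   23.   65.   82.  -21.   88. -141.]
(180, 0, 180) [-23.  22.  61.  82. -19.  87. 127.]
```

```bash
cat >> h.py <<'E'
def qdown(pos,yaw=None,tilt=0):
    """down pose with elbow in plane: IK at present azimuth of j1, then turn j1. yaw None -> j7 as is"""
    q0=np.array([-66.904,17.813,0.802,86.603,-0.252,75.585,-1.558]); az0=64.52
    az=np.degrees(np.arctan2(pos[1],pos[0])); d=az0-az
    R=Ro.from_euler('z',d,degrees=True).as_matrix()
    cur=np.array(robot.current_joint_positions())
    if yaw is None: yaw=az+90
    return np.array(pos),yaw,d,R@np.array(pos)
E
python3 - <<'E'
from h import *
q0=np.array(robot.current_joint_positions())
def q(pos):
    _,_,d,p=qdown(pos); a=np.array(robot.inverse_kinematics(p,[180,0,154.52])); a[0]+=d; return a
qa,qb=q((.56,.02,.34)),q((.558,-.295,.33))
print(qa.round(1),qb.round(1))
robot.move_j(qa); C,im=shot("w_shaker"); print(robot.current_tool_pos(),robot.current_eef_rot(),robot.current_time_s())
robot.move_j(qb); C,im=shot("w_rod"); print(robot.current_tool_pos(),robot.current_eef_rot(),robot.current_time_s())
a=[cv2.imread(f"pics/{n}.png") for n in("w_shaker","w_rod")]
cv2.imwrite("pics/both.png",np.vstack([x[50:350] for x in a]))
E
```

```text
[-4.6 17.5  1.1 74.3 -0.3 88.2 -1.5] [25.4 26.7  1.5 62.5 -0.7 90.8 -1.1]
[0.55982274 0.02183376 0.33978693] [-1.79976014e+02 -4.76188725e-02  9.22249978e+01] 2.9417
[ 0.55938427 -0.29193197  0.33031248] [ 1.79984078e+02 -1.24231212e-01  6.24196276e+01] 4.1917
```

View pics/both.png

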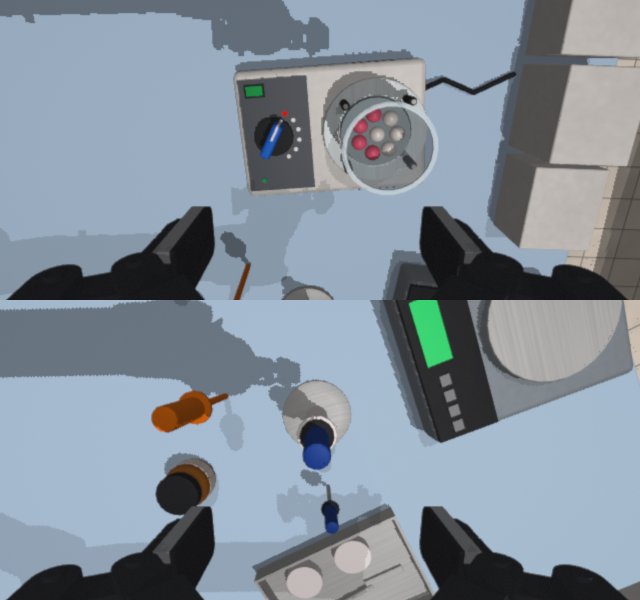

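The upper picture shows the dial at about (274,186), the red dot at (285,164), the beaker rim centre at (390,197), and pink beads on the left with white on the right. In the lower one the blue rod stands in its holder, handle top at (316,206), while the orange one and the smaller blue one stand apart, so the choice holds.

Run:
```python
from h import *
C=load("w_rod"); im=cv2.imread("pics/w_rod.png"); h=cv2.cvtColor(im,cv2.COLOR_BGR2HSV)
m=((h[...,0]>108)&(h[...,0]<128)&(h[...,1]>170)&(h[...,2]>60)).astype(np.uint8); m[:,:280]=0;m[:,350:]=0;m[260:]=0
ys,xs=np.where(m); print("blue",xs.min(),xs.max(),ys.min(),ys.max())
print("htop",onz((316.5,206.5),.21,C),"collar",onz((317.5,187),.141,C),"foot",onz((316.5,164),.006,C))
for z in(.0,.141,.21): print(proj((.558,-.295,z),C))
C=load("w_shaker"); im=cv2.imread("pics/w_shaker.png"); h=cv2.cvtColor(im,cv2.COLOR_BGR2HSV)
m=((h[...,0]>105)&(h[...,0]<128)&(h[...,1]>150)&(h[...,2]>50)).astype(np.uint8); m[:,:250]=0;m[:,305:]=0;m[:160]=0;m[220:]=0
r=cv2.minAreaRect(np.argwhere(m)[:,::-1].astype(np.float32)); b=cv2.boxPoints(r);print("bar",r,m.sum())
print("dial",onz(r[0],.08,C),"reddot",onz((285,164),.05,C))
w=[onz(x,.083,C) for x in b]; print(np.round(w,4).tolist())
d=np.array([onz(p,.05,C)[:2] for p in [(285,164),(293,170),(298,179),(299,189),(296,198),(289,206)]])
A=np.c_[2*d,np.ones(6)];s=np.linalg.lstsq(A,(d**2).sum(1),rcond=None)[0];print("dotcircle",s[:2],np.sqrt(s[2]+s[:2]@s[:2]),np.degrees(np.arctan2(*(d-s[:2]).T[::-1])))
print("rim",onz((390,197),.15,C))
cr=lambda px:onz(px,.057,C).round(4)
# case outline corners
print("case",[onz(p,.05,C).round(3).tolist() for p in[(234,122),(424,108),(250,242)]])
for l in["bead0_center","bead3_center","platform"]:pass
big=cv2.resize(im[130:260,220:460],None,fx=3.3,fy=3.3,interpolation=cv2.INTER_CUBIC);cv2.imwrite("pics/c1.png",big)
```

```text
blue 304 335 177 259
htop [ 0.55835018 -0.29505356  0.21      ] collar [ 0.55900391 -0.29576699  0.141     ] foot [ 0.55873494 -0.29416631  0.006     ]
[316.30219383 164.13340195]
[316.16651939 186.77536594]
[316.04743096 206.64938288]
bar ((271.27838134765625, 189.6237335205078), (11.371877670288086, 38.6846923828125), 23.96249008178711) 340
dial [ 0.50883265 -0.00246079  0.08      ] reddot [0.52148086 0.02299574 0.05      ]
[[0.4943, -0.0205, 0.083], [0.5121, 0.0213, 0.083], [0.5238, 0.0165, 0.083], [0.5063, -0.0255, 0.083]]
dotcircle [ 0.50833996 -0.00493213] 0.03097177398897765 [ 64.80160545  42.40347466  19.0000703   -4.43252152 -27.01830241
 -52.47605785]
rim [0.62955902 0.01113171 0.15      ]
case [[0.461, 0.07, 0.05], [0.682, 0.095, 0.05], [0.478, -0.08, 0.05]]
```

View pics/c1.png

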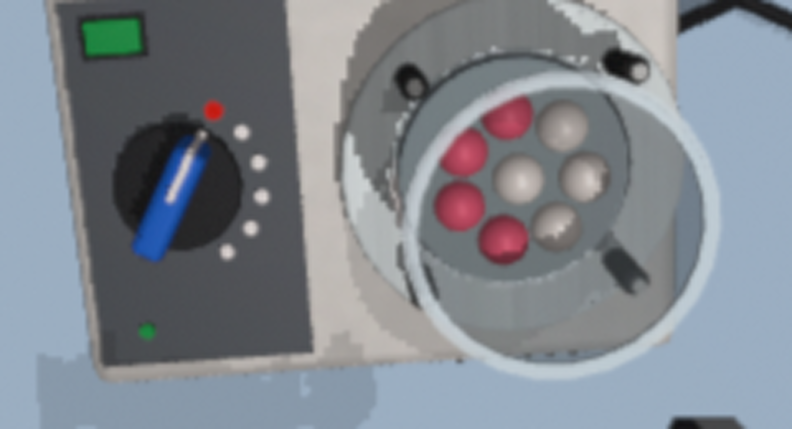

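Run:
```python
from h import *
C=load("w_shaker"); c=np.array([.6296,.0105])
for k,p in dict(p1=(506,115),p2=(464,152),p3=(459,205),p4=(503,239),w1=(563,126),w2=(519,178),w3=(585,176),w4=(555,226)).items():
    v=onz(np.array(p)/3.3+(220,130),.078,C)[:2]-c; print(k,v.round(4),np.hypot(*v).round(4),np.degrees(np.arctan2(v[1],v[0])).round())
X,Y=.5584,-.295; o=[180,0,62.4]
robot.line_to([X,Y,.24],o,.2)
fingers.gripper_to(.6)
robot.line_to([X,Y,.166],o,.15)
fingers.gripper_to(0,110)
print(robot.current_finger_gap(),robot.current_gripper_force(),robot.current_contact_force(),robot.current_time_s())
```

```text
p1 [-0.006   0.0198] 0.0207 107.0
p2 [-0.0194  0.0064] 0.0204 162.0
p3 [-0.0198 -0.0124] 0.0234 -148.0
p4 [-0.0034 -0.0241] 0.0243 -98.0
w1 [0.0139 0.0168] 0.0218 50.0
w2 [ 0.0003 -0.002 ] 0.002 -80.0
w3 [ 0.0232 -0.0004] 0.0232 -1.0
w4 [ 0.0144 -0.0186] 0.0236 -52.0
0.2322034479729225 107.21283674240112 [-1.45657832  0.75037173  5.34930865] 6.2583
```

Run:
```python
from h import *
robot.line_to([.5584,-.295,.33],None,.2)
print(robot.current_contact_force(),robot.current_finger_gap())
e=np.radians(78); c=np.array([.6296,.0105]); p=c+.030*np.array([np.cos(e),np.sin(e)])
robot.line_to([*p,.33],[180,0,91],.25)
print(robot.current_tool_pos(),robot.current_time_s(),robot.current_contact_force())
C,im=shot("w_stir")
S=vision.grab_frame("scene")[:,:,::-1];T=vision.grab_frame("top")[:,:,::-1]
f=lambda a,s:cv2.resize(a,s,interpolation=cv2.INTER_CUBIC)
cv2.imwrite("pics/m1.png",np.vstack([f(im[60:310,220:470,::-1],(300,300)),]) if 0 else np.hstack([f(im[0:400,140:500,::-1],(360,400)),f(S[80:260,280:460],(400,400))]))
for t in (.184,): print("tip exp",proj((*p,.184),C), "S",proj((*p,.184),cam("scene")))
```

```text
[ 0.04184995 -0.57986315 -2.01930703] 0.23221658682882076
[0.63584842 0.03738342 0.33011463] 8.75 [ 0.05500806 -0.74800854 -0.76900687]
tip exp [316.32287856 190.47580607] S [372.03082859 181.72180724]
```

View pics/m1.png

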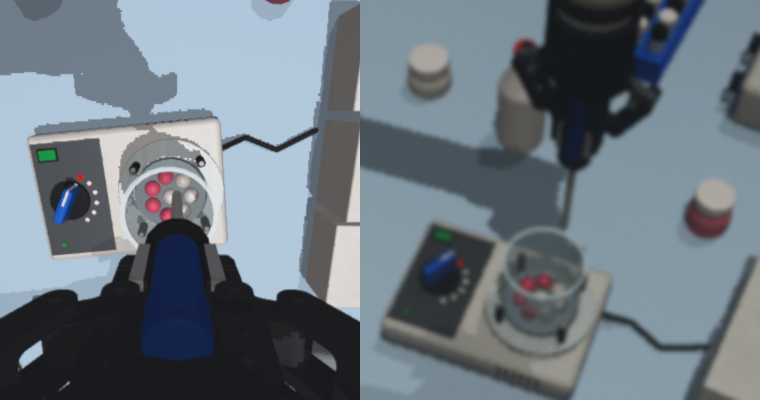

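Run:
```python
from h import *
c=np.array([.6296,.0105]); e=np.radians(78); p=c+.030*np.array([np.cos(e),np.sin(e)])
robot.line_to([*p,.238],None,.15)
s=robot.line_to([*p,.208],None,.03,f_stop=5)
z=robot.current_tool_pos()[2]; print("contact",s,z,robot.current_contact_force(),robot.current_time_s())
if s and z<.224:
    zz=z+.0025; robot.line_to([*p,zz],None,.05)
    th=e; n=0; mx=0
    while th>e-2*np.pi*1.25:
        th-=np.radians(24); r=.0225+.0055*np.cos(2.4*(th-e))
        st=robot.line_to([*(c+r*np.array([np.cos(th),np.sin(th)])),zz],None,.08,f_stop=20)
        f=np.linalg.norm(robot.current_contact_force()); mx=max(mx,f); n+=st
    print("stops",n,"maxF",mx,robot.current_tool_pos(),robot.current_finger_gap(),robot.current_time_s(),np.degrees(th))
    C,im=shot("w_mid")
    S=vision.grab_frame("scene")[:,:,::-1]
    f=lambda a,s:cv2.resize(a,s,interpolation=cv2.INTER_CUBIC)
    cv2.imwrite("pics/m2.png",np.hstack([f(im[100:300,200:420,::-1],(380,345)),f(S[150:270,300:420],(345,345))]))
```

```text
contact True 0.21637843209526236 [-0.40621096  0.10889298  3.53268089] 10.3833
stops 0 maxF 6.5015843970531595 [6.55606687e-01 2.45077614e-04 2.18916515e-01] 0.22744513668140762 15.9167 -377.99999999999994
```

View pics/m2.png

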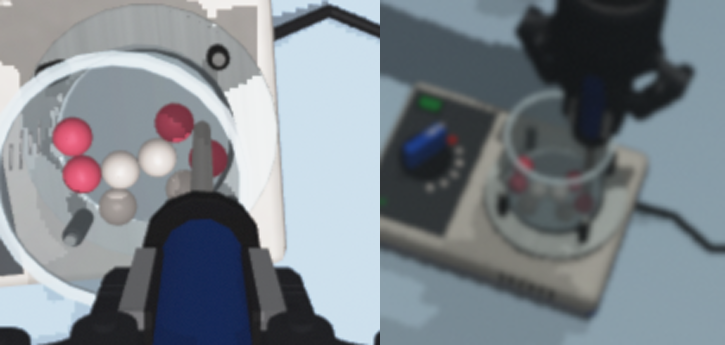

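The beads are mixing: two pink are at the left, one at upper right and one behind the rod, with white between them. The tip is among them and the beaker is still in its clamps. I'll stir 1.5 turns more, lift, and look.

Run:
```python
from h import *
c=np.array([.6296,.0105]); zz=robot.current_tool_pos()[2]
th=np.radians(-18); t0=th; n=mx=0
while th>t0-2*np.pi*1.6:
    th-=np.radians(24); r=.021+.007*np.cos(1.7*(th-t0))
    n+=robot.line_to([*(c+r*np.array([np.cos(th),np.sin(th)])),zz],None,.08,f_stop=20)
    mx=max(mx,np.linalg.norm(robot.current_contact_force()))
print(n,mx,robot.current_time_s(),robot.current_tool_pos())
p=robot.current_tool_pos(); robot.line_to([p[0],p[1],.26],None,.1)
robot.line_to([.6296,.0105,.335],None,.2)
robot.line_to([.5584,-.295,.335],[180,0,62.4],.3)
print(robot.current_contact_force(),robot.current_finger_gap(),robot.current_time_s())
C,im=shot("w_ret"); S=vision.grab_frame("scene"); T=vision.grab_frame("top")
f=lambda a,s:cv2.resize(a[:,:,::-1],s,interpolation=cv2.INTER_CUBIC)
cv2.imwrite("pics/m3.png",np.hstack([f(im[100:300,220:420],(400,400)),np.vstack([f(T[130:230,260:360],(300,300)),f(S[220:320,220:320],(300,300))])[:400] if 0 else np.vstack([f(T[140:190,280:340],(240,200)),f(S[220:330,220:350],(240,200))])]))
print("tip exp",proj((.5584,-.295,.189),C),"S",proj((.5584,-.295,.189),cam("scene")),"mouth",proj((.5584,-.295,.135),C))
```

```text
0 8.142081930470571 22.5083 [0.61814157 0.02749073 0.21871306]
[-0.03145053  0.37859761 -1.28591326] 0.2352059972388653 24.8083
tip exp [316.45751192 198.53151316] S [266.55009164 288.56194274] mouth [316.52368883 184.75194675]
```

View pics/m3.png

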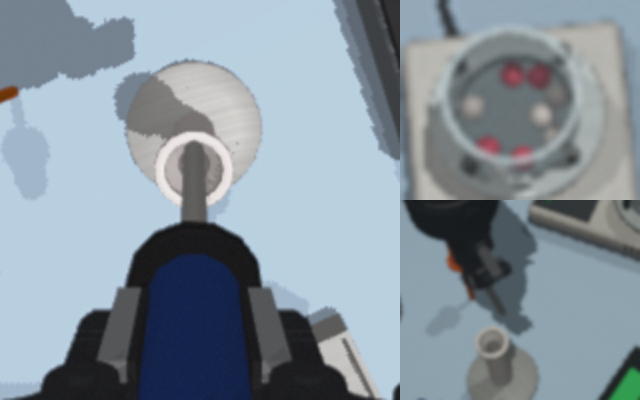

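The beads are well mixed: pink at both the top and bottom of the beaker, white between. The rod, though, has tilted in the jaws. Its tip shows at wrist (317,173) and scene (274,279), where an upright rod would give (316,198) and (267,289). I'll triangulate it and tilt the tool to correct.

Run:
```python
from h import *
from scipy.optimize import least_squares
W=load("w_ret");S=cam("scene")
obs=[(W,(317,172.5),1.),(S,(274,279.5),1.)]
r=least_squares(lambda p:np.concatenate([(proj(p,C)-o) for C,o,w in obs]),[.56,-.28,.19])
R=Ro.from_euler('z',62.4,degrees=True)*Ro.from_euler('x',180,degrees=True)
P=np.array([.5584,-.295,.337])
print(r.x,r.fun,"in tool",R.inv().apply(r.x-P),np.linalg.norm(r.x-P))
# angle model: length .148 fixed, tilt about tool y
for a in(0,4,6,8,10,12):
    t=P+R.apply([.148*np.sin(np.radians(a)),0,.148*np.cos(np.radians(a))]); print(a,t.round(4),proj(t,W).round(1),proj(t,S).round(1))
# tilt candidates
for a in(-8,8):
    o=(R*Ro.from_euler('y',a,degrees=True)); print(a,o.as_euler('xyz',degrees=True),o.apply([np.sin(np.radians(8)),0,np.cos(np.radians(8))]))
```

```text
[ 0.56909438 -0.27447896  0.20166229] [-0.45659595  0.59623011  1.93216245  0.21781592] in tool [ 2.31404837e-02 -2.99140908e-05  1.35337711e-01] 0.13730177992317746
0 [ 0.5584 -0.295   0.189 ] [316.5 198.5] [266.6 288.6]
4 [ 0.5632 -0.2859  0.1894] [316.5 186.2] [271.  285.7]
6 [ 0.5656 -0.2813  0.1898] [316.5 180. ] [273.2 284.2]
8 [ 0.5679 -0.2767  0.1904] [316.6 173.8] [275.4 282.7]
10 [ 0.5703 -0.2722  0.1912] [316.6 167.6] [277.5 281.1]
12 [ 0.5727 -0.2677  0.1922] [316.6 161.3] [279.7 279.6]
-8 [180.    8.   62.4] [ 8.60240124e-17 -8.06128150e-17 -1.00000000e+00]
8 [180.   -8.   62.4] [ 0.12770169  0.24427081 -0.9612617 ]
```

Run:
```python
from h import *
robot.line_to([.5584,-.295,.335],[180,8,62.4],.1)
P=robot.current_tool_pos()
C,im=shot("w_ret2"); S=vision.grab_frame("scene"); 
f=lambda a,s:cv2.resize(a[:,:,::-1],s,interpolation=cv2.INTER_CUBIC)
cv2.imwrite("pics/m4.png",np.hstack([f(im[100:300,220:420],(400,400)),f(S[240:320,230:310],(400,400))]))
Sc=cam("scene")
for z in(.189,.3,.135): print(z,(proj((.5584,-.295,z),C)-(220,100))*2,(proj((.5584,-.295,z),Sc)-(230,240))*5+(400,0))
```

```text
0.189 [192.47808435 150.58209493] [582.75045819 242.8097137 ]
0.3 [191.58151847 291.06993424] [547.54017614 122.86779795]
0.135 [192.70975094 114.28098198] [597.38432343 292.6591818 ]
```

View pics/m4.png

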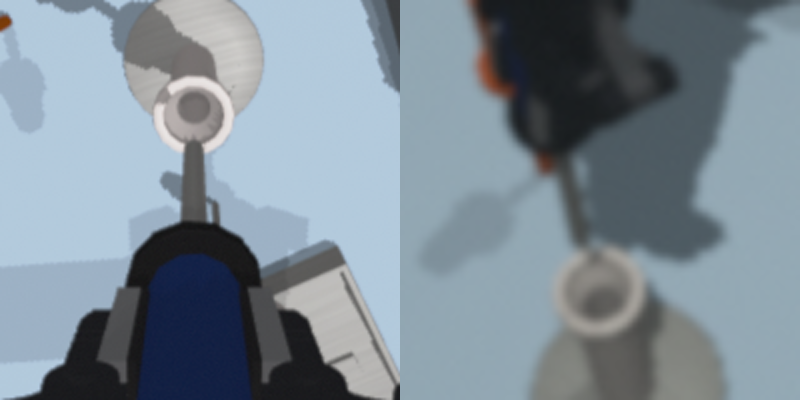

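Tip at wrist crop (194,145) and scene crop (585,245), as expected for an upright rod in line with the mouth at (193,114)/(598,292). I'll insert it.

Run:
```python
from h import *
X,Y=.5584,-.295
s=robot.line_to([X,Y,.20],None,.12,f_stop=8); print(s,robot.current_tool_pos(),robot.current_contact_force())
if not s:
    s=robot.line_to([X,Y,.158],None,.04,f_stop=5); print(s,robot.current_tool_pos(),robot.current_contact_force())
    if robot.current_tool_pos()[2]<.175:
        fingers.gripper_to(.6); robot.pause(.2)
        robot.line_to([X,Y,.25],None,.15)
        robot.line_to([X,Y,.33],[180,0,62.4],.3)
        C,im=shot("w_back"); S=vision.grab_frame("scene")
        f=lambda a,s:cv2.resize(a[:,:,::-1],s,interpolation=cv2.INTER_CUBIC)
        cv2.imwrite("pics/m5.png",np.hstack([f(im[100:300,220:420],(400,400)),f(S[240:340,220:320],(400,400))]))
print(robot.current_time_s())
```

```text
False [ 0.55899794 -0.29530856  0.20104789] [ 0.0573305  -0.65028769  0.17607065]
True [ 0.5580826  -0.29488903  0.16831072] [-0.62418934  0.9512772   5.10980829]
29.2167
```

```bash
ls pics/m5.png
```

```text
pics/m5.png
```

View pics/m5.png

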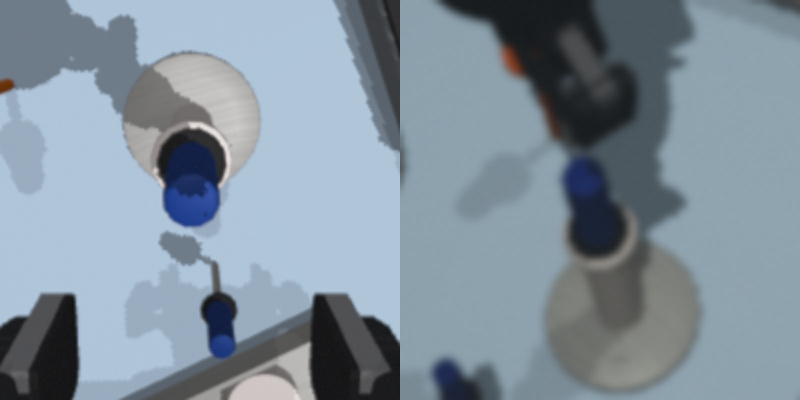

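The rod is seated upright in its holder, with the collar on the rim at crop (192,160)/(598,232). Next is the dial, starting with one close look.

Run:
```python
from h import *
D=[.5086,-.004]
q=qdown
robot.line_to([.5,-.15,.3],[180,0,64],.35)
robot.line_to([*D,.20],[180,0,65.8],.3)
print(robot.current_joint_positions(),robot.current_time_s())
C,im=shot("w_dial")
g=im[:,:,::-1]; h=cv2.cvtColor(np.ascontiguousarray(g),cv2.COLOR_BGR2HSV)
for dx in(-.021,.021):
  a=np.radians(65.8); print(((proj((D[0]+dx*np.cos(a),D[1]+dx*np.sin(a),.085),C)-(220,80))*2.5).round(1))
print("axis deck",((proj((*D,.05),C)-(220,80))*2.5).round(1),"skirt top",((proj((*D,.057),C)-(220,80))*2.5).round(1))
cv2.imwrite("pics/m6.png",cv2.resize(g[80:300,220:420],None,fx=2.5,fy=2.5,interpolation=cv2.INTER_CUBIC))
```

```text
[  5.75596532  15.29898067  -8.61276587  97.06257024   2.57315202
  67.7756786  -27.91235559] 30.5667
[232.7 371.1]
[231.8 230.6]
axis deck [233.2 275. ] skirt top [233. 280.]
```

View pics/m6.png

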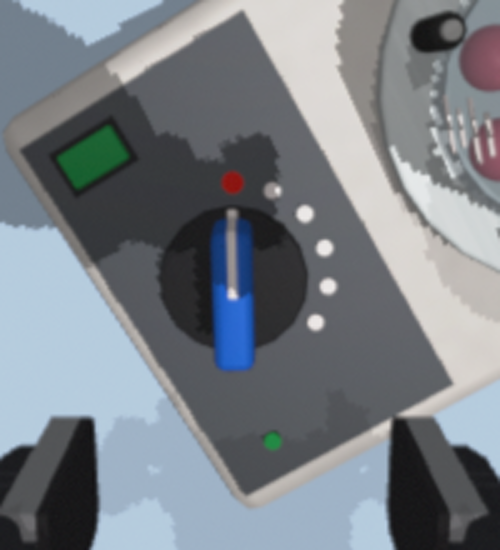

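The bar is in line with the tool, slightly anticlockwise by about 0.7°. Its axis is at crop (233,278), as predicted.

Run:
```python
from h import *
D=[.5086,-.004]
robot.line_to([*D,.12],[180,0,66.5],.15)
s=robot.line_to([*D,.077],[180,0,66.5],.08,f_stop=10); print(s,robot.current_tool_pos())
if not s:
    fingers.gripper_to(0,110); robot.pause(.1)
    print(robot.current_finger_gap(),robot.current_gripper_force(),robot.current_contact_force(),robot.current_torque(),robot.current_eef_rot(),robot.current_time_s())
    for k in range(1,8):
        robot.line_to([*D,.077],[180,0,66.5-2*k]); 
        print(2*k,robot.current_eef_rot()[2].round(2),robot.current_torque().round(3),np.round(robot.current_contact_force(),1),round(robot.current_time_s(),2))
```

```text
False [ 0.50899445 -0.00395123  0.07730678]
0.12138733708760158 108.67452621459961 [-3.83232401  0.63596679  4.73334377] [0.11992901 0.64142222 0.02409581] [-1.79944615e+02  8.51125846e-03  6.65392150e+01] 32.5333
2 64.59 [0.002 0.523 0.269] [-3.4  0.7  5.6] 32.78
4 62.56 [0.019 0.596 0.124] [-3.   0.5  5. ] 33.03
6 60.55 [0.026 0.623 0.144] [-3.6  0.6  5.2] 33.28
8 58.56 [0.111 0.594 0.091] [-2.8  0.4  5. ] 33.53
10 56.56 [0.038 0.649 0.204] [-2.4  1.4  5.9] 33.78
12 54.54 [0.074 0.549 0.071] [-2.3  1.5  5.1] 34.03
14 52.53 [ 0.153  0.616 -0.001] [-2.9  0.5  5.6] 34.28
```

```bash
cat >> h.py <<'E'
D=[.5086,-.004]
def turn(a,n=10):
    robot.line_to([*D,.077],[180,0,66.5-a])
    v=[]
    for _ in range(n): robot.pause(.01); v.append(robot.current_torque()[2])
    print(a,robot.current_eef_rot()[2].round(2),"tz %.3f +- %.3f"%(np.mean(v),np.std(v)/n**.5),round(robot.current_time_s(),2))
    return np.mean(v)
E
python3 - <<'E'
from h import *
for a in (16,18,20,21.5,23,24.5,26,28,32,36,40,43,45,46.5,48,49.5,51,53,56): turn(a)
E
```

```text
16 50.54 tz 0.028 +- 0.010 34.62
18 48.53 tz 0.020 +- 0.009 34.95
20 46.54 tz 0.070 +- 0.004 35.28
21.5 45.02 tz -0.002 +- 0.008 35.62
23 43.54 tz 0.049 +- 0.010 35.95
24.5 42.05 tz 0.123 +- 0.006 36.28
26 40.61 tz 0.266 +- 0.008 36.62
28 38.57 tz 0.149 +- 0.006 36.95
32 34.57 tz 0.144 +- 0.011 37.28
36 30.56 tz 0.128 +- 0.012 37.62
40 26.54 tz 0.066 +- 0.012 37.95
43 23.55 tz 0.092 +- 0.010 38.28
45 21.52 tz -0.019 +- 0.008 38.62
46.5 20.01 tz -0.051 +- 0.010 38.95
48 18.57 tz 0.138 +- 0.007 39.28
49.5 17.09 tz 0.233 +- 0.007 39.62
51 15.6 tz 0.234 +- 0.008 39.95
53 13.58 tz 0.185 +- 0.009 40.28
56 10.57 tz 0.158 +- 0.010 40.62
```

Run:
```python
from h import *
m=9
for a in (60,64,67,69,70,71,71.5,72,72.5,73,73.5,74):
    t=turn(a,20 if a>66 else 8); m=min(m,t)
    if a>=71 and t>m+.13: print("stop felt"); break
print(robot.current_gripper_force(),robot.current_finger_gap())
```

```text
60 6.57 tz 0.150 +- 0.010 40.93
64 2.55 tz 0.054 +- 0.006 41.25
67 -0.45 tz 0.082 +- 0.004 41.67
69 -2.48 tz -0.045 +- 0.005 42.08
70 -3.46 tz 0.040 +- 0.006 42.5
71 -4.47 tz 0.021 +- 0.004 42.92
71.5 -4.95 tz 0.063 +- 0.007 43.33
72 -5.43 tz 0.104 +- 0.007 43.75
stop felt
108.90480279922485 0.1154536893529026
```

Run:
```python
from h import *
t=turn(72.5,20)
if t<.17: t=turn(73,20)
robot.pause(.3)
C,im=shot("w_end"); g=im[:,:,::-1]
S=vision.grab_frame("scene")[:,:,::-1]; T=vision.grab_frame("top")[:,:,::-1]
f=lambda a,s:cv2.resize(a,s,interpolation=cv2.INTER_CUBIC)
cv2.imwrite("pics/m7.png",np.vstack([np.hstack([f(g[100:300,200:440],(360,300)),f(S[140:260,290:434],(360,300))]),f(T[80:320,180:500],(720,300) if 0 else (720,300))]))
print(robot.current_gripper_force(),robot.current_contact_force())
```

```text
72.5 -5.92 tz 0.168 +- 0.006 44.17
73 -6.4 tz 0.215 +- 0.006 44.58
108.90628695487976 [-3.09816253  0.9827979   5.20610894]
```

View pics/m7.png

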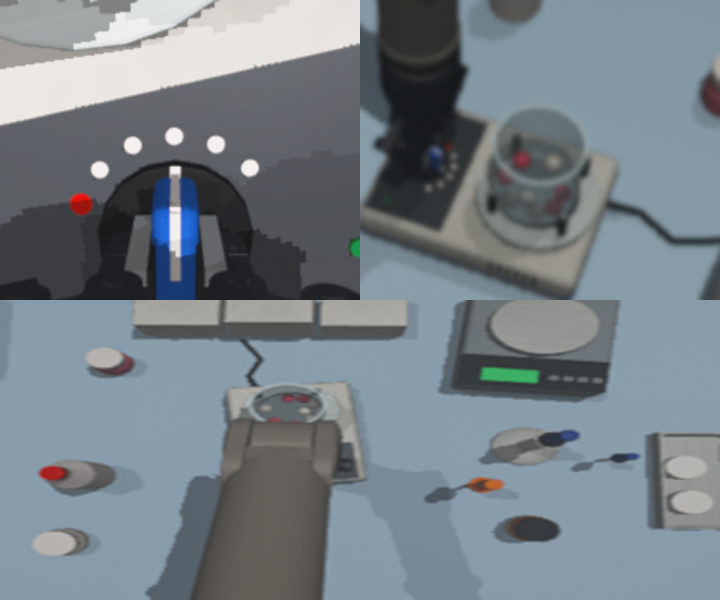

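The white pointer at (175,172) points straight at the third white dot at (174,136). The torque rise of about 0.17 N m is the third click, the rod is in its holder, the beads are in the beaker, and the bottles and jars haven't moved. I'll hand it in.

```bash
python3 -c "
from station import workorder
print(workorder.close_job())"
```

```text
the job is handed in; nothing more can be done
None
```

The job is handed in at about 45 s: the beads were stirred for almost three turns and look well mixed, the rod is back in its holder, and the gripper is holding the dial at the third stop; the hand-in returned no verdict.

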